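Hold the pedal bin open and ease it shut

ROBOT

A 6-joint arm with a two-finger parallel gripper is mounted at the origin on the work surface. World frame = base frame: x ahead of the robot, y to its left, z up, the work surface at z = 0. Lengths are in mm, angles in rad, forces in N, time in s.
With the tool pointing down it reaches from about 350 to 875 mm from the base axis. Payload 4.2 kg.
Tool frame: the origin (TCP) lies between the finger pads; the fingertips stand 17 mm ahead of it and the grasp point (between the pads) lies 2 mm behind it; z points along the fingers, y is the line along which they close (so a half turn about z gives the same grasp; the last joint's range is limited). The gripper opens to 85 mm and grips with 20 to 120 N. Pads are 22 mm wide; open, the fingers measure 114 mm over their backs; the gripper's body (76 mm by 85 mm) begins 54 mm behind the grasp point. The pads swing forward as they close: fully open they stand 13 mm farther back than shut.
Start: joints at [1.526, 0.385, 0.008, 0, -1.194, -0.259], TCP at [186.935, 596.368, 248.312] pointing down, gripper open.
Joint ranges: [-3.14, 3.14], [-1.21, 2.06], [-1.07, 1.41], [-3.16, 2.05], [-2.99, -0.16], [-3.1, 3.1]. Speed limits (rad/s): [2.79, 2.79, 3.14, 3.14, 3.14, 3.14].

INTERFACE

Orientations are given as a unit quaternion [x, y, z, w].
In Python, from bench import arm, workorder, get_image, get_calibration gives the robot as it stands (arm), with the cameras as plain functions and the job (workorder).
- The arm moves only by the shell command python3 jog.py FILE [OPENING], which reads ROWS from the file FILE. ROWS is a JSON list of rows, 1 to 10 of them, each an object with the fields sx, sy, sz (the shift in parts of the range, where 1.0 means 1000 mm), ax, ay, az (a rotation vector in a scale on which 1.0 is 2 rad); a field left out counts as zero; each row is the pose to reach, as a shift and turn from the pose commanded when the command began, along the tool's axes at that moment; what a row does not reach only later rows make up. A row lasts 1/10 s, in which the tool goes at most 50 mm and 0.15 rad, less where a joint would pass 70% of its speed; a pose out of reach is approached as far as the arm can. OPENING is the finger opening in mm, set as the command begins (- or left out keeps the last). The fingers move at their own pace and stop on an object; the grip force is fixed at half the most. Time passes only in rows, so rows that do not move let the fingers close. It prints the time, the measured TCP pose, the force, the opening and the grip force at its end. Input that does not fit is refused with a message, and nothing moves.
- arm.read_state(): the state, without advancing time (a new reading comes with each control period).
- get_image(name): name is "scene" or "top" or "wrist"; returns the picture (420x560x3 uint8, blue, green, red); there is no depth.
- get_calibration(name): a dict with "K" (3x3 intrinsics, pixels), "D" ([k1, k2, p1, p2, k3] as OpenCV has them; the pictures are not rectified), "rvec" (rotation vector, rad) and "tvec" (3), from world to camera coordinates, as OpenCV has them. Camera axes: x right, y down, z forward; pixel columns grow to the right and rows downward; lengths in mm; the calibration is good to about 2 mm. A picture is of the moment at which its call begins: read the wrist's pose just before it. get_calibration takes no time and is no camera call; for the wrist camera it gives the pose at the moment of the call.
- workorder.job_done(): hands the job in; it is judged then, once.
The state is a dict: "clock": time; "joints": joint angles; "joint_vel": joint speeds; "joint_efforts": joint torques, N m; "position": TCP position; "ee_rot": TCP orientation; "contact_force": force on the tool from outside, world axes, zero at the start; "wrist_torque": the same for the moment, N m; "gripper_width": finger opening in mm; "grasp_force": force on a finger pad.
Only numpy, scipy, OpenCV 4.12 (cv2) and the standard library are available. Lean on these libraries where they do the work, as an engineer would, in place of code of your own. Each camera call takes 0.05 s, during which the arm holds its last target. There are 200 camera calls.

TASK

Hold the little pedal bin open for me: press its pedal right down with your fingertips so the lid stands wide open, and keep it there for about three seconds while I drop the used coffee capsules in. Then let the pedal come up slowly under your fingers (a couple of seconds is right), so that the lid settles shut without slamming, and move your hand clear. Work the bin by its pedal alone: do not touch the lid, do not lift, tip or shove the bin, and leave the other things on the counter where they are.

Things in the scene. Friction and masses are not known exactly. Their poses are not given: they have to be found in the camera images.
- bin: a small free-standing brushed-steel pedal bin (3 litres, 1.2 to 1.7 kg in all, round, 170 mm across, 263 mm high with its domed lid; it stands loose on the counter). Origin under its centre, on the counter; its own -x axis points to the pedal (the bin's front), its +x to the lid hinge at the back, z up
- pedal_pad (a point): the point to press, on the pedal's top face: 140 mm in front of the bin's axis (55 mm in front of its wall), 48 mm above the counter at rest, about 31 mm lower when fully down. The pedal is a flat steel tongue out of a slot at the bin's foot; its pad is 42 mm wide and reaches from 29 to 75 mm in front of the wall, with free room above and beside it
- bin_pedal (a joint): pedal angle in rad: 0 at rest (up), 0.22 fully down at its stop. The pedal turns about a level axis (bin's y) through the bin's axis, 20 mm above the counter. Pressing it at the pad takes about 4 to 8 N at first and about 2 to 4 N when the lid is open; the weight of the lid and a light spring bring it back up
- bin_lid (a joint): lid angle in rad: 0 shut, about 1.25 fully open. The lid hinges at the back of the bin, 236 mm above the counter, and is linked to the pedal: it turns 5.7 times the pedal angle, i.e. about 41 rad per metre of pad travel. Nothing damps it: released, it falls and slams
- lid_front (a point): front edge of the lid, above the pedal side: 88 mm in front of the bin's axis and 241 mm above the counter when shut; it swings up and back as the lid opens
- mug: not part of the job: a white ceramic mug, 82 mm across and 92 mm high, handle to one side; origin under its centre
- tumbler: not part of the job: a clear glass tumbler, 80 mm across the rim and 98 mm high; origin under its centre
- tumbler2: not part of the job: a second glass tumbler like the first, off to the right; origin under its centre
- milk_jug: not part of the job: a steel milk frothing jug, 90 mm across at the foot and 105 mm high, with a loop handle; origin under its centre
- spoon: not part of the job: a steel spoon 150 mm long lying on the counter; origin under its middle, x towards its bowl
- sugar_jar: not part of the job: a glass jar with a dark lid, 84 mm across and 130 mm high; origin under its centre
- carafe: not part of the job: a steel insulated carafe with a black loop handle, 120 mm across and 226 mm high; origin under its centre

How it is judged:
By the outcome, as a careful person would: the job done as asked, in the order asked, and still so for the second after the job is handed in, with the robot touching nothing.
It also fails if it takes over 48 s, if anything falls off the work surface, if the arm or the gripper's body presses on something with over 40 N, if the wrist force passes 120 N, or if a joint passes its speed limit or range.

## Working session

There is one attempt and no reset: what is moved stays moved. The work goes in short steps, Python scripts to look and compute and a shell command to move; the robot and the scene stay as the last step left them, time stands still between calls to the robot, and variables do not carry over. Pictures are saved under pics/ and viewed, at most 10 in all, crops included, and the job is handed in when it is done.

```bash
ls; mkdir -p pics
python3 - <<'E'
from bench import arm, workorder, get_image, get_calibration
import cv2,json
for n in ("scene","top"):
    cv2.imwrite(f"pics/{n}0.png",get_image(n)); print(n,get_calibration(n))
s=arm.read_state(); print(s)
E
```

```text
bench.py
jog.py
pics
scene {'K': array([[410.17588353,   0.        , 279.48060795],
       [  0.        , 410.17588353, 204.57728194],
       [  0.        ,   0.        ,   1.        ]]), 'D': array([-0.0270633,  0.       ,  0.       ,  0.       ,  0.       ]), 'rvec': array([ 1.9102634 ,  1.10502405, -0.57276367]), 'tvec': array([-270.96247624, -152.43043125, 2013.02690364])}
top {'K': array([[453.24785455,   0.        , 284.4789117 ],
       [  0.        , 453.24785455, 217.30128746],
       [  0.        ,   0.        ,   1.        ]]), 'D': array([0.00418417, 0.        , 0.        , 0.        , 0.        ]), 'rvec': array([ 2.0915845 , -2.1561684 ,  0.17266862]), 'tvec': array([  30.8194511 ,  605.48795065, 1732.54182369])}
{'clock': 0.1, 'joints': array([ 1.52563087e+00,  3.85487364e-01,  6.75873972e-03, -4.36634140e-04,
       -1.19399326e+00, -2.58578724e-01]), 'joint_vel': array([-0.00036228, -0.00256614,  0.00367003,  0.00085137,  0.00031493,
        0.00033324]), 'joint_efforts': array([-2.36867972e-04, -3.93321061e+01,  1.88930118e+01,  4.19794232e+00,
       -2.59807217e-03,  3.82926544e-06]), 'position': array([186.78261788, 595.92599922, 247.32457419]), 'ee_rot': array([ 9.88476920e-01, -1.51368462e-01, -9.92296874e-05,  9.78913601e-04]), 'contact_force': array([ 0.66042441,  0.3860497 , -0.77129374]), 'wrist_torque': array([-0.00520669,  0.02552345,  0.02565436]), 'grasp_force': 0.0, 'gripper_width': 85.67999970402973}
```

View pics/scene0.png

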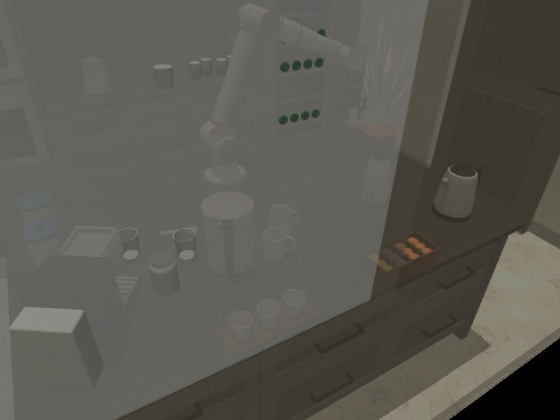

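View pics/top0.png

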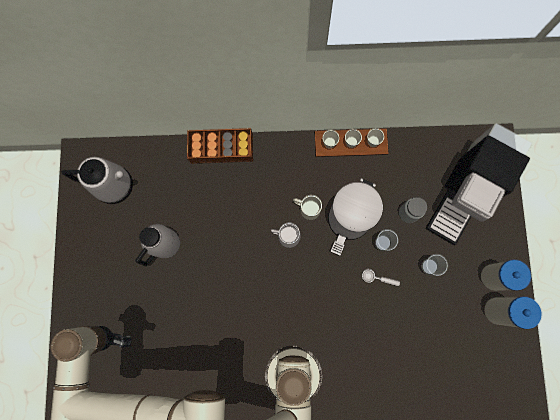

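The scene view is hazy. The top view shows the bin lid at about (357,207), its pedal at (338,245), the mug at (289,235), the tumbler at (387,240), and the hinge at the far side at about (368,182). Next I'll measure roughly and bring the wrist camera over the pedal.

```bash
cat > h.py <<'E'
from bench import arm, workorder, get_image, get_calibration
import cv2,numpy as np
from scipy.spatial.transform import Rotation as R
def ray(c,px):
    u=cv2.undistortPoints(np.array([[px]],float),c["K"],c["D"])[0,0]
    M=cv2.Rodrigues(c["rvec"])[0]; return -M.T@c["tvec"], M.T@np.array([u[0],u[1],1])
def onz(c,px,z):
    o,d=ray(c,px); return o+d*(z-o[2])/d[2]
def proj(c,P):
    return cv2.projectPoints(np.array(P,float).reshape(-1,3),c["rvec"],c["tvec"],c["K"],c["D"])[0][:,0]
def tri(rs):
    A=0;b=0
    for o,d in rs:
        d=d/np.linalg.norm(d);P=np.eye(3)-np.outer(d,d);A=A+P;b=b+P@o
    return np.linalg.solve(A,b)
E
python3 - <<'E'
from h import *
c=get_calibration("top")
print("pedal",onz(c,(338,245),48),"lid",onz(c,(357,207),245),"mug",onz(c,(289,233),90),"tumb",onz(c,(387,240),98),"spoon",onz(c,(368,276),5))
im=cv2.imread("pics/top0.png")[150:290,270:450]
cv2.imwrite("pics/topc.png",cv2.resize(im,None,fx=4.2,fy=4.2,interpolation=cv2.INTER_CUBIC))
w=get_calibration("wrist"); s=arm.read_state()
M=cv2.Rodrigues(w["rvec"])[0];o=-M.T@w["tvec"]
print("tool axes\n",R.from_quat(s["ee_rot"]).as_matrix(),"\ncam in tool",R.from_quat(s["ee_rot"]).inv().apply(o-s["position"]),"cam z",M[2],w["K"])
E
```

```text
pedal [ 490.72930846 -193.1335254    48.        ] lid [ 600.8790309  -245.47413628  245.        ] mug [538.0071251   -3.52820692  90.        ] tumb [ 498.51049777 -374.13770582   98.        ] spoon [ 369.11962547 -309.70685128    5.        ]
tool axes
 [[ 9.54175157e-01 -2.99248269e-01 -4.92525805e-04]
 [-2.99248657e-01 -9.54173261e-01 -1.90522651e-03]
 [ 1.00180782e-04  1.96530749e-03 -9.99998064e-01]] 
cam in tool [  70.29559419   -1.04854822 -125.96522191] cam z [-0.2606037   0.08109266 -0.96203414] [[374.10112601   0.         277.59314443]
 [  0.         374.10112601 211.15085869]
 [  0.           0.           1.        ]]
```

View pics/topc.png

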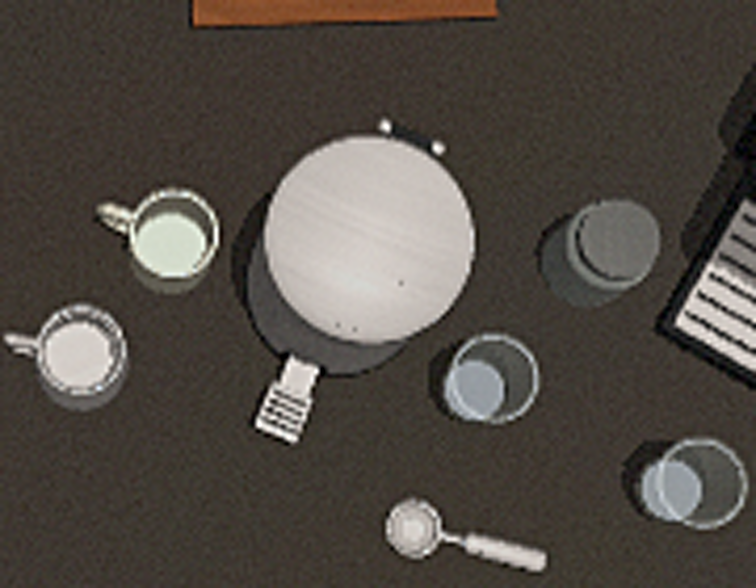

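The manual's scale: shifts go in shares of 1000 mm and turns go in shares of 2 rad. Converting my numbers, 300 mm / 1000 = 0.3, 265 mm / 1000 = 0.265, 1.4 rad / 2 = 0.7.

```bash
echo '[{"sx":0.15, "sy":0.13, "az":0.35}, {"sx":0.3, "sy":0.265, "az":0.7}, {"sx":0.3, "sy":0.265, "az":0.7}, {"sx":0.3, "sy":0.265, "az":0.7}, {"sx":0.3, "sy":0.265, "az":0.7}, {"sx":0.3, "sy":0.265, "az":0.7}, {"sx":0.3, "sy":0.265, "az":0.7}, {"sx":0.3, "sy":0.265, "az":0.7}, {"sx":0.3, "sy":0.265, "az":0.7}, {"sx":0.3, "sy":0.265, "az":0.7}]' > path.dat && python3 jog.py path.dat 0
python3 - <<'E'
from h import *
s=arm.read_state(); print(s["position"],s["joints"],s["gripper_width"])
m=R.from_quat(s["ee_rot"]); print(m.as_matrix())
f=np.array([480-598,-192+249,0.]);f/=np.linalg.norm(f);z=np.array([0,0,-1.]);T=np.c_[f,np.cross(z,f),z]
print("rot",(m.inv()*R.from_matrix(T)).as_rotvec(),"shift",m.inv().apply(np.array([455,-180,250])-s["position"]))
E
```

```text
clock: 1.1
position: [394.5, 251.9, 248.0]
ee_rot: [-0.656, 0.755, 0.0, -0.0]
contact_force: [-0.3, -0.6, -0.8]
gripper_width: -0.1
grasp_force: 0.0
[394.47350925 251.85838064 248.03748227] [ 9.16529290e-01  1.15407672e-01 -3.59761979e-01 -2.52200650e-04
 -1.09628819e+00 -1.05698539e+00] -0.07547469648047109
[[-1.40108774e-01 -9.90135947e-01 -5.80586342e-04]
 [-9.90136008e-01  1.40109010e-01 -3.88372679e-04]
 [ 4.65887128e-04  5.20445023e-04 -9.99999756e-01]]
rot [-8.07331796e-05 -8.09077830e-04  1.88022141e+00] shift [ 419.11915492 -120.43568326   -1.82993611]
```

Converted, 420 mm / 1000 = 0.42, -120 mm / 1000 = -0.12, 1.88 rad / 2 = 0.94.

```bash
echo '[{"sx":0.42, "sy":-0.12, "az":0.94}, {"sx":0.42, "sy":-0.12, "az":0.94}, {"sx":0.42, "sy":-0.12, "az":0.94}, {"sx":0.42, "sy":-0.12, "az":0.94}, {"sx":0.42, "sy":-0.12, "az":0.94}, {"sx":0.42, "sy":-0.12, "az":0.94}, {"sx":0.42, "sy":-0.12, "az":0.94}, {"sx":0.42, "sy":-0.12, "az":0.94}, {"sx":0.42, "sy":-0.12, "az":0.94}, {"sx":0.42, "sy":-0.12, "az":0.94}]' > path.dat && python3 jog.py path.dat
python3 - <<'E'
from h import *
s=arm.read_state(); print(s["position"],s["joints"])
m=R.from_quat(s["ee_rot"])
f=np.array([480-598,-192+249,0.]);f/=np.linalg.norm(f);z=np.array([0,0,-1.]);T=np.c_[f,np.cross(z,f),z]
print("rot",(m.inv()*R.from_matrix(T)).as_rotvec(),"shift",m.inv().apply(np.array([455,-180,250])-s["position"]))
E
```

```text
clock: 2.1
position: [457.1, -182.0, 247.5]
ee_rot: [0.037, 0.999, -0.0, -0.001]
contact_force: [-1.4, 0.5, -0.6]
gripper_width: -0.2
grasp_force: 0.0
[ 457.0643999  -182.02233338  247.45743297] [-4.78975925e-02  1.58611004e-01 -3.09524283e-01  5.17306250e-04
 -1.10417589e+00 -1.59738713e+00]
rot [-0.00077805 -0.00139012  0.37574117] shift [ 2.21255957  1.86233349 -2.54018119]
```

Converted, 0.376 rad / 2 = 0.188.

```bash
echo '[{"az":0.075}, {"az":0.15}, {"az":0.188}, {"az":0.188}, {"az":0.188}]' > path.dat && python3 jog.py path.dat
python3 - <<'E'
from h import *
c=get_calibration("wrist");im=get_image("wrist");cv2.imwrite("pics/w1.png",im)
np.savez("w1.npz",**c)
E
```

```text
clock: 2.6
position: [457.0, -178.4, 248.1]
ee_rot: [0.217, 0.976, 0.0, -0.0]
contact_force: [-0.1, -0.5, -0.2]
gripper_width: -0.1
grasp_force: 0.0
```

View pics/w1.png

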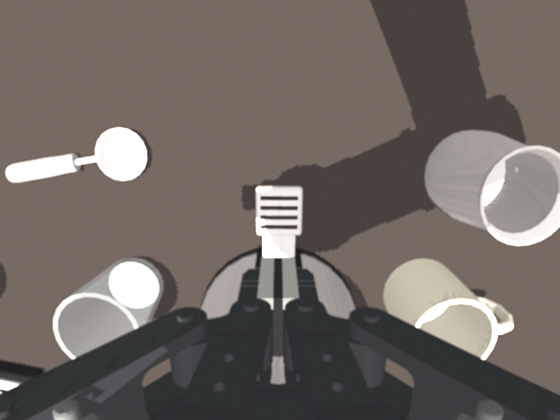

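The pad is at about x 256–302, y 187–235 in the wrist view, with the neck behind it running to (279,258), square to the tool. The outer corners are at (257,187) and (301,187). I'll take a second view further out and lower.

Converted, 60 mm / 1000 = 0.06, 35 mm / 1000 = 0.035.

```bash
echo '[{"sx":0.035, "sz":0.03}, {"sx":0.06, "sz":0.06}, {"sx":0.06, "sz":0.06}, {"sx":0.06, "sz":0.06}]' > path.dat && python3 jog.py path.dat
python3 - <<'E'
from h import *
c=get_calibration("wrist");im=get_image("wrist");cv2.imwrite("pics/w2.png",im)
np.savez("w2.npz",**c)
c1=dict(np.load("w1.npz"))
print(proj(c,[onz(c1,p,48) for p in [(257,187),(301,187),(301,235),(256,235)]]))
t=get_calibration("top");print(proj(t,[onz(c1,(279,211),48)]))
E
```

```text
clock: 3.05
position: [402.7, -153.0, 188.4]
ee_rot: [0.216, 0.976, -0.0, -0.0]
contact_force: [0.0, 0.1, 1.4]
gripper_width: -0.0
grasp_force: 0.0
[[254.22690644 278.00569111]
 [304.3058259  278.00757868]
 [303.99244767 327.95620629]
 [253.3459608  327.9496979 ]]
[[336.30027477 247.85842943]]
```

View pics/w2.png

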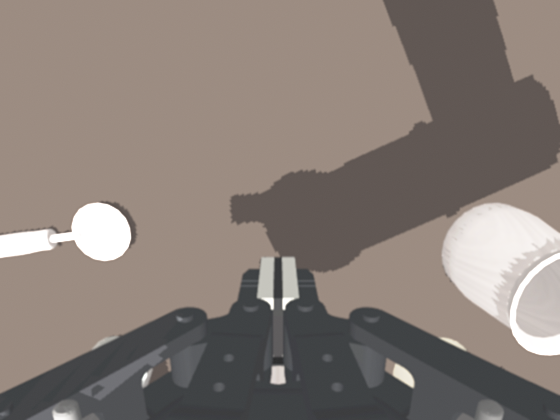

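The pad is hidden behind the fingers here, so I'll move back in, low and offset sideways.

Converted, -70 mm / 1000 = -0.07, 40 mm / 1000 = 0.04.

```bash
echo '[{"sx":-0.035, "sy":0.02}, {"sx":-0.07, "sy":0.04}, {"sx":-0.07, "sy":0.04}, {"sx":-0.07, "sy":0.04}, {"sx":-0.07, "sy":0.04}]' > path.dat && python3 jog.py path.dat
python3 - <<'E'
from h import *
c=get_calibration("wrist");im=get_image("wrist");cv2.imwrite("pics/w3.png",im)
np.savez("w3.npz",**c)
E
```

```text
clock: 3.6
position: [483.3, -146.7, 188.6]
ee_rot: [0.217, 0.976, 0.0, 0.0]
contact_force: [0.1, 0.2, 0.7]
gripper_width: 0.1
grasp_force: 0.0
```

View pics/w3.png

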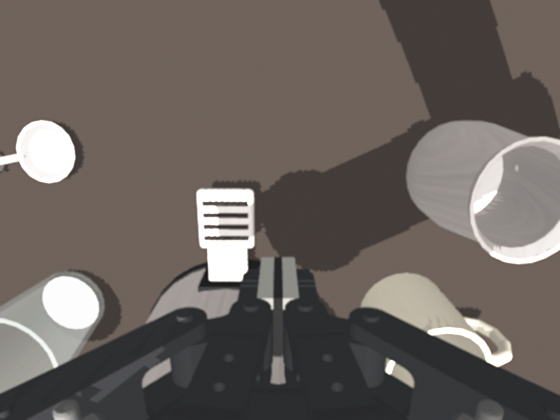

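The pad is clear now, at about x 198–255, y 189–249. I'll extract its corners in both views and triangulate.

```bash
cat > meas.py <<'E'
from h import *
C=[];P=[]
for n,(x0,y0,x1,y1) in (("w1",(235,175,320,262)),("w3",(185,178,262,284))):
    c=dict(np.load(n+".npz"));im=cv2.imread(f"pics/{n}.png")
    g=cv2.cvtColor(im,cv2.COLOR_BGR2GRAY)[y0:y1,x0:x1]
    m=cv2.morphologyEx((g>170).astype(np.uint8),cv2.MORPH_CLOSE,np.ones((9,9)))
    w=m.sum(1); rows=np.where(w>0.85*np.median(np.sort(w)[-30:]))[0]
    mid=rows[5:-5]; L=np.mean([np.where(m[r])[0][0] for r in mid]);Rr=np.mean([np.where(m[r])[0][-1] for r in mid])
    T,B=rows[0],rows[-1]
    P.append([(x0+a,y0+b) for a,b in ((L-.5,T-.5),(Rr+.5,T-.5),(Rr+.5,B+.5),(L-.5,B+.5))]);C.append(c);print(n,np.round(P[-1],1).tolist())
X=np.array([tri([ray(C[k],P[k][i]) for k in (0,1)]) for i in range(4)]);print(X.round(1))
for k in (0,1): print(np.array([onz(C[k],p,48) for p in P[k]]).mean(0))
mean=X.mean(0);ax=(X[0]+X[1]-X[2]-X[3])[:2];ax/=np.linalg.norm(ax)
print("centre",mean,"width",np.linalg.norm(X[0]-X[1]),"len",np.linalg.norm(X[0]-X[3]),"front dir",ax,"bin axis est",mean[:2]-137*ax)
s=arm.read_state();m=R.from_quat(s["ee_rot"]);print("toolx",m.as_matrix()[:,0],"shift to pad",m.inv().apply(mean-s["position"]))
t=get_calibration("top");print("lid top",onz(t,(358.1,207.1),241))
E
python3 meas.py
```

```text
w1 [[255.3, 186.5], [301.2, 186.5], [301.2, 261.5], [255.3, 261.5]]
w3 [[197.0, 188.5], [253.2, 188.5], [253.2, 248.5], [197.0, 248.5]]
[[ 450.8 -196.1   42.9]
 [ 469.3 -158.7   38.9]
 [ 502.6 -174.4   97.7]
 [ 489.8 -209.3   90.1]]
[ 491.62945122 -192.25685288   48.        ]
[ 479.52462815 -186.58658978   48.        ]
centre [ 478.12875282 -184.62199145   67.39879912] width 41.91008061982463 len 62.62169421046558 front dir [-0.92827282  0.37189995] bin axis est [ 605.30212914 -235.57228442]
toolx [-9.05422533e-01  4.24511294e-01 -4.45651280e-04] shift to pad [-11.71396155 -36.4296168  121.29757583]
lid top [ 601.1767822  -249.93064681  241.        ]
```

```bash
sed -i 's/320,262/320,243/' meas.py; python3 meas.py
```

```text
w1 [[255.3, 186.5], [301.3, 186.5], [301.3, 234.5], [255.3, 234.5]]
w3 [[197.0, 188.5], [253.2, 188.5], [253.2, 248.5], [197.0, 248.5]]
[[ 450.8 -196.1   42.8]
 [ 469.2 -158.6   39.4]
 [ 507.2 -176.4   53.8]
 [ 488.7 -213.6   56.5]]
[ 479.4178634  -186.53302122   48.        ]
[ 479.52462815 -186.58658978   48.        ]
centre [ 478.98442418 -186.18619048   48.15349123] width 41.91128267977745 len 43.95674447626361 front dir [-0.90662637  0.42193438] bin axis est [ 603.19223701 -243.9912009 ]
toolx [-9.05422533e-01  4.24511294e-01 -4.45651280e-04] shift to pad [-13.14414913 -37.48733352 140.54326539]
lid top [ 601.1767822  -249.93064681  241.        ]
```

Height is 48.2 mm, which agrees with the text, and the pad centre is at (479,-186). I'll press about 5 mm outward of centre with a slight outward lean, hovering first.

Converted, 109 mm / 1000 = 0.109, -37.5 mm / 1000 = -0.0375, -0.15 rad / 2 = -0.075.

```bash
echo '[{"sx":-0.003, "sy":-0.02, "ay":-0.04}, {"sx":-0.0055, "sy":-0.0375, "sz":0.01, "ay":-0.075}, {"sx":-0.0055, "sy":-0.0375, "sz":0.04, "ay":-0.075}, {"sx":-0.0055, "sy":-0.0375, "sz":0.07, "ay":-0.075}, {"sx":-0.0055, "sy":-0.0375, "sz":0.095, "ay":-0.075}, {"sx":-0.0055, "sy":-0.0375, "sz":0.109, "ay":-0.075}, {"sx":-0.0055, "sy":-0.0375, "sz":0.109, "ay":-0.075}, {"sx":-0.0055, "sy":-0.0375, "sz":0.109, "ay":-0.075}, {"sx":-0.0055, "sy":-0.0375, "sz":0.109, "ay":-0.075}]' > path.dat && python3 jog.py path.dat
python3 - <<'E'
from h import *
s=arm.read_state();m=R.from_quat(s["ee_rot"])
tip=s["position"]+m.apply([0,0,17]);print("tip",tip,(tip[:2]-[479,-186.2])@np.array([-.906,.423]),"down in tool",m.inv().apply([0,0,-1]))
c=get_calibration("wrist");cv2.imwrite("pics/w4.png",get_image("wrist"))
E
```

```text
clock: 4.55
position: [473.1, -182.9, 80.7]
ee_rot: [0.217, 0.973, -0.016, 0.075]
contact_force: [-0.6, -0.8, 0.8]
gripper_width: -0.0
grasp_force: 0.0
tip [ 475.4417111  -183.93538174   63.91630764] 4.181743264281865 down in tool [ 0.15209379 -0.00099882  0.98836556]
```

View pics/w4.png

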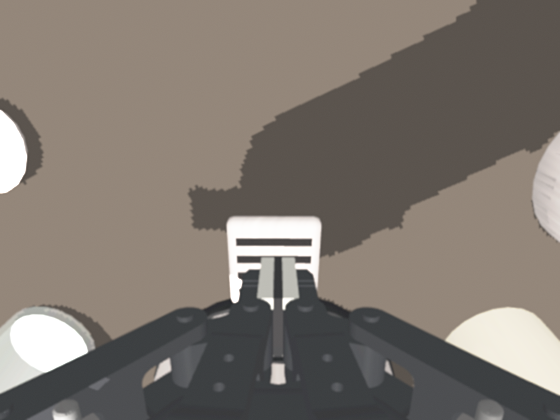

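The fingertips (x≈278) are centred over the pad (x 228–321). Now I'll make contact gently.

Converted, 19 mm / 1000 = 0.019, 17.5 mm / 1000 = 0.0175.

```bash
echo '[{"sx":0.0009, "sz":0.006}, {"sx":0.0017, "sz":0.011}, {"sx":0.0022, "sz":0.014}, {"sx":0.0025, "sz":0.016}, {"sx":0.0027, "sz":0.0175}, {"sx":0.0029, "sz":0.019}, {"sx":0.0029, "sz":0.019}]' > path.dat && python3 jog.py path.dat
```

```text
clock: 5.3
position: [471.3, -182.5, 59.9]
ee_rot: [0.217, 0.973, -0.016, 0.072]
contact_force: [-3.2, 4.4, 6.2]
gripper_width: -0.1
grasp_force: 3.0
```

Converted, 20 mm / 1000 = 0.02, 1.8 mm / 1000 = 0.0018.

```bash
echo '[{"sx":0.0006, "sz":0.002}, {"sx":0.0012, "sz":0.004}, {"sx":0.0018, "sz":0.006}, {"sx":0.0024, "sz":0.008}, {"sx":0.003, "sz":0.01}, {"sx":0.0035, "sz":0.012}, {"sx":0.004, "sz":0.014}, {"sx":0.0045, "sz":0.016}, {"sx":0.005, "sz":0.018}, {"sx":0.0055, "sz":0.02}]' > path.dat && python3 jog.py path.dat
python3 - <<'E'
from h import *
s=arm.read_state();m=R.from_quat(s["ee_rot"]);print("tip",s["position"]+m.apply([0,0,17]),s["contact_force"])
cv2.imwrite("pics/top1.png",get_image("top"))
E
```

```text
clock: 6.3
position: [469.8, -181.7, 39.3]
ee_rot: [0.217, 0.973, -0.016, 0.073]
contact_force: [-1.2, 2.0, 3.9]
gripper_width: 0.7
grasp_force: 2.3
tip [ 472.08246437 -182.78355604   22.51814522] [-1.21832347  1.96640218  3.92818131]
```

Converted, 6 mm / 1000 = 0.006, 5.5 mm / 1000 = 0.0055.

```bash
echo '[{"sx":0.0003, "sz":0.0015}, {"sx":0.0005, "sz":0.003}, {"sx":0.0007, "sz":0.0045}, {"sx":0.0008, "sz":0.0055}, {"sx":0.0009, "sz":0.006}, {"sx":0.0009, "sz":0.006}]' > path.dat && python3 jog.py path.dat
python3 - <<'E'
from h import *
s=arm.read_state();m=R.from_quat(s["ee_rot"]);print("tip",s["position"]+m.apply([0,0,17]),s["contact_force"])
E
```

```text
clock: 6.95
position: [469.8, -181.7, 33.4]
ee_rot: [0.217, 0.973, -0.016, 0.073]
contact_force: [-3.0, 1.6, 4.2]
gripper_width: 0.1
grasp_force: 2.5
tip [ 472.09651545 -182.79069404   16.55999857] [-3.04828589  1.61479883  4.20805114]
```

Converted, 2 mm / 1000 = 0.002, 0.15 mm / 1000 = 0.0002.

```bash
echo '[{"sx":0.0002, "sz":0.001}, {"sx":0.0003, "sz":0.002}, {"sx":0.0003, "sz":0.002}]' > path.dat && python3 jog.py path.dat
python3 - <<'E'
from h import *
s=arm.read_state();m=R.from_quat(s["ee_rot"]);print("tip",s["position"]+m.apply([0,0,17]),s["contact_force"])
cv2.imwrite("pics/top2.png",cv2.resize(get_image("top")[130:290,260:460],None,fx=3.5,fy=3.5))
E
```

```text
clock: 7.25
position: [469.9, -181.7, 32.1]
ee_rot: [0.217, 0.973, -0.016, 0.073]
contact_force: [-5.6, 2.6, 12.3]
gripper_width: 0.1
grasp_force: 6.7
tip [ 472.17869564 -182.82315309   15.31122633] [-5.59654999  2.64368715 12.28048017]
```

View pics/top2.png

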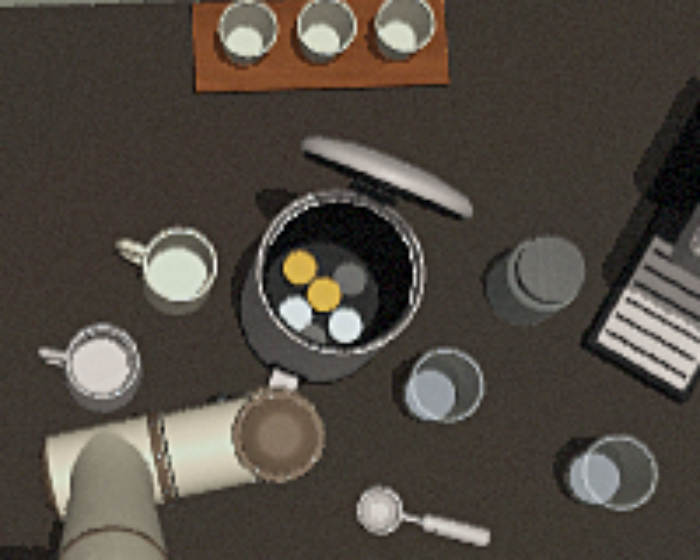

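At the stop, the lid stands wide open and nothing else has moved. I'll hold about 3.2 s.

Converted, 0.5 mm / 1000 = 0.0005.

```bash
echo '[{"sx":0.0005}, {"sx":0.0005}, {"sx":0.0005}, {"sx":0.0005}, {"sx":0.0005}, {"sx":0.0005}, {"sx":0.0005}, {"sx":0.0005}, {"sx":0.0005}, {"sx":0.0005}]' > path.dat && python3 jog.py path.dat
for i in 1 2; do :; done
echo '[{}, {}, {}, {}, {}, {}, {}, {}, {}, {}]' > path.dat && python3 jog.py path.dat
echo '[{}, {}, {}, {}, {}, {}, {}, {}, {}, {}]' > path.dat && python3 jog.py path.dat
python3 - <<'E'
from h import *
print(arm.read_state()["joints"])
E
```

```text
clock: 8.3
position: [469.9, -181.7, 32.3]
ee_rot: [0.217, 0.973, -0.016, 0.074]
contact_force: [-5.0, 1.7, 10.4]
gripper_width: -0.2
grasp_force: 6.0
clock: 9.3
position: [469.9, -181.7, 32.3]
ee_rot: [0.217, 0.973, -0.016, 0.074]
contact_force: [-3.8, 1.0, 10.7]
gripper_width: 0.4
grasp_force: 6.0
clock: 10.3
position: [469.8, -181.7, 32.3]
ee_rot: [0.217, 0.973, -0.016, 0.074]
contact_force: [-5.1, 2.2, 11.2]
gripper_width: -0.1
grasp_force: 6.0
[-0.01706497  0.41209691 -0.72232041  0.20665545 -0.30420989 -2.18512727]
```

Converted, -13.6 mm / 1000 = -0.0136, -3.3 mm / 1000 = -0.0033.

```bash
echo '[{"sx":-0.0002, "sz":-0.001}, {"sx":-0.0005, "sz":-0.0024}, {"sx":-0.0008, "sz":-0.0038}, {"sx":-0.0012, "sz":-0.0052}, {"sx":-0.0015, "sz":-0.0066}, {"sx":-0.0019, "sz":-0.008}, {"sx":-0.0022, "sz":-0.0094}, {"sx":-0.0026, "sz":-0.0108}, {"sx":-0.0029, "sz":-0.0122}, {"sx":-0.0033, "sz":-0.0136}]' > path.dat && python3 jog.py path.dat
echo '[{"sx":-0.0003, "sz":-0.0014}, {"sx":-0.0007, "sz":-0.0028}, {"sx":-0.001, "sz":-0.0042}, {"sx":-0.0014, "sz":-0.0056}, {"sx":-0.0017, "sz":-0.007}, {"sx":-0.002, "sz":-0.0083}, {"sx":-0.0024, "sz":-0.0096}, {"sx":-0.0027, "sz":-0.0109}, {"sx":-0.003, "sz":-0.0121}, {"sx":-0.0032, "sz":-0.0132}]' > path.dat && python3 jog.py path.dat
```

```text
clock: 11.3
position: [470.4, -182.0, 45.3]
ee_rot: [0.217, 0.973, -0.016, 0.073]
contact_force: [-3.3, 1.5, 4.9]
gripper_width: -0.2
grasp_force: 2.3
clock: 12.3
position: [471.8, -182.6, 59.1]
ee_rot: [0.217, 0.973, -0.016, 0.073]
contact_force: [-3.5, 1.3, 5.6]
gripper_width: 0.2
grasp_force: 3.0
```

Converted, -8 mm / 1000 = -0.008, -4.5 mm / 1000 = -0.0045.

```bash
echo '[{"sx":-0.0002, "sz":-0.0009}, {"sx":-0.0004, "sz":-0.0017}, {"sx":-0.0005, "sz":-0.0024}, {"sx":-0.0006, "sz":-0.0031}, {"sx":-0.0008, "sz":-0.0038}, {"sx":-0.0009, "sz":-0.0045}, {"sx":-0.001, "sz":-0.0052}, {"sx":-0.0012, "sz":-0.006}, {"sx":-0.0013, "sz":-0.007}, {"sx":-0.0015, "sz":-0.008}]' > path.dat && python3 jog.py path.dat
```

```text
clock: 13.3
position: [473.4, -182.7, 67.3]
ee_rot: [0.217, 0.973, -0.016, 0.075]
contact_force: [-0.4, 0.4, 0.2]
gripper_width: 0.0
grasp_force: 0.0
```

The contact force is gone. Now I'll move clear, outward and up, away from the bin.

Converted, -130 mm / 1000 = -0.13, -100 mm / 1000 = -0.1.

```bash
echo '[{"sx":-0.001, "sz":-0.01}, {"sz":-0.03}, {"sx":0.01, "sz":-0.06}, {"sx":0.04, "sz":-0.1}, {"sx":0.07, "sz":-0.13}, {"sx":0.07, "sz":-0.13}, {"sx":0.07, "sz":-0.13}, {"sx":0.07, "sz":-0.13}]' > path.dat && python3 jog.py path.dat
python3 - <<'E'
from h import *
im=get_image("top");cv2.imwrite("pics/top3.png",cv2.resize(im[130:290,260:460],None,fx=3.5,fy=3.5))
a=cv2.imread("pics/top0.png");d=cv2.absdiff(a,im).max(2)[130:262,280:450];print((d>40).sum())
E
```

```text
clock: 14.1
position: [392.5, -145.0, 184.9]
ee_rot: [0.217, 0.973, -0.016, 0.073]
contact_force: [-0.7, -0.2, -0.4]
gripper_width: -0.2
grasp_force: 0.0
23
```

View pics/top3.png

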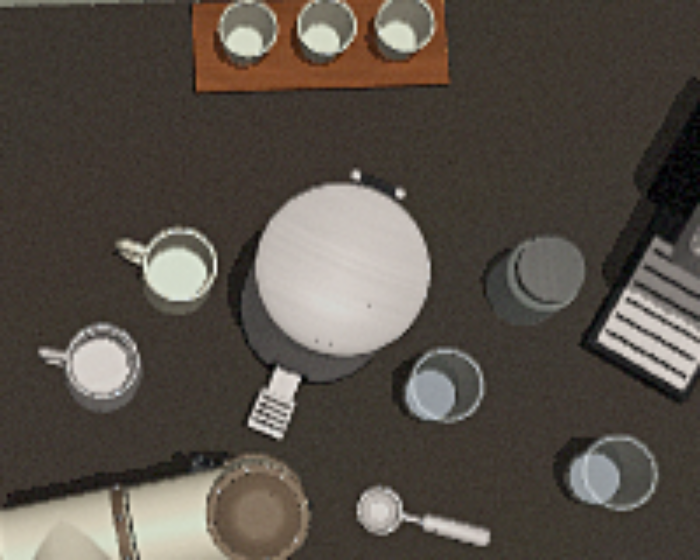

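The lid is shut, the pedal is up, the bin and the other things have not moved, and the hand is clear.

```bash
python3 -c "
from bench import arm, workorder, get_image, get_calibration
print(workorder.job_done())"
```

```text
the job is handed in; nothing more can be done
None
```

I pressed the pedal to its stop and held the lid wide open for about 3 s, then let it up over about 2.5 s until it was shut; the last picture shows nothing else moved and the hand clear, and the job is handed in (no verdict shown).

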